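# Oil the foot screw and level the key shelf, holding its knob down

### The job

Free the levelling screw of the little key shelf with a squirt from the fixed spray can: press its cap fully down and let it spring back up. Then grip the shelf's bar knob, push it fully down first, and keeping it down turn it until the spirit-level bubble rests centred between the two lines. Finish while still gripping the knob and holding it down with the bubble centred (do not let go at the end); do not touch the shelf board itself, and leave the small things lying around where they are.

Things in the scene. Friction and masses are not known exactly. Their poses are not given: they have to be found in the camera images.
- cap_top (a point): centre of the flat top of the spray can's white plastic cap (28 mm across, 16 mm high, top 130 mm above the console). The can (44 mm across) is fixed upright in a steel foot 70 mm square, some 130 mm from the knob, and the cap's little spout looks at the knob
- spray_cap (a joint): how far the sprung cap is pressed, m: 0 up, 0.005 fully down. It moves straight down, against about 2 N at first and 6 N at the bottom, and springs back up when let go; on its stop it is rigid
- knob_grip (a point): grip point of the brass-look bar knob on the levelling foot, on its turning axis, 117 mm above the console when up; turns and sinks with the knob. x along the bar, y across, z up. Bar 40 mm long, 14 thick, 30 high: top 11 mm above this point, foot 19 mm below it on a round flange (52 mm across, 6 thick) that fingertips may push on. Its stand is fixed to the console
- foot_arm (a joint): how far the sprung arm carrying the knob and its foot is pushed down, rad: 0 up, 0.03 fully down (foot on the stand). The arm rocks on the shelf's pivot, so the knob sinks 5 mm (and tilts by this angle, shifting 1 to 2 mm). At the knob it takes about 3 N to start and 9 N at the bottom, where it is rigid; it springs back up when let go
- knob_turn (a joint): angle of the knob about the vertical, rad, growing anticlockwise seen from above; 0.06 N m friction holds it; range -1.8 to 1.8. Clockwise (value falling) lowers the knob's end of the shelf, 0.06 rad per rad. The knob's end starts too high: 0.45 to 1.35 rad clockwise centre the bubble once the knob is down; the value that centres it differs each time
- bubble (a joint): place of the bubble (pale block, 24 mm long) along the level, m: 0 midway between the two dark lines 34 mm apart, positive towards the knob. It goes to the higher end, 15 mm per rad of knob turn (stop at 26 mm), settles in about 0.5 s, and moves 8 mm away from the knob as the knob is pushed fully down
- shelf: wooden shelf board, 100 by 210 by 12 mm, with a 120 mm spirit level on top, rocking on a pivot; origin on the pivot, 60 mm above the console, 175 mm from the knob's axis; y along the board towards the knob, z up. The board's top lies 14 mm, the top of the level's lines 31 mm above the origin
- knob_bar: the knob, as a solid: origin on its axis at the underside of the flange, 25 mm below the grip point; near vertical, x along the bar, z up
- key_bowl: glass key bowl, 130 mm across, 50 mm high, bystander; origin under its centre
- ring_dish: ceramic ring dish, 84 mm across, 22 mm high, bystander; origin under its centre
- lock_key: flat steel bicycle lock key, 67 mm long, 5 mm thick, lying, bystander; origin on its underside near its middle
- pet_tag: flat plastic pet tag, 32 mm disc with an ear, 4 mm thick, bystander; origin under the disc
- clothes_peg: wooden clothes peg, 75 mm long, 10 mm high, lying, bystander; origin under its middle
- key_cap: hard silicone key cap, 26 by 22 by 9 mm with a stub, bystander; origin under its middle
There are look-alikes about, which are no part of the job. Leave any pink or yellow look-alike of the part that bears cap_top alone.

How it is judged:
By the outcome, as a careful person would: the job done as asked, in the order asked, and still so for the second after the job is handed in, while the arm keeps its last pose, push and grip.
It also fails if it takes over 54 s, if anything falls off the work surface, if the arm or the gripper's body presses on something with over 40 N, if the wrist force passes 120 N, or if a joint passes its speed limit or range.

### The arm

A 7-joint arm with a two-finger parallel gripper is mounted at the origin on the work surface. World frame = base frame: x ahead of the robot, y to its left, z up, the work surface at z = 0. Lengths are in m, angles in rad, forces in N, time in s.
With the tool pointing down it reaches from about 0.4 to 0.875 m from the base axis. Payload 6.5 kg.
Tool frame: the origin (TCP) lies where the fingers leave the gripper's body, on its centre line; the fingertips stand 64 mm ahead of it and the grasp point (between the pads) lies 45 mm ahead of it (grip_depth is the distance from the TCP to the grasp point, in m); z points along the fingers, y is the line along which they close (so a half turn about z gives the same grasp; the last joint's range is limited). The gripper opens to 88 mm and grips with 3 to 60 N. Pads are 18 mm wide; open, the fingers measure 123 mm over their backs; the gripper's body (75 mm by 187 mm) begins 45 mm behind the grasp point.
Start: joints at [1.069, 0.536, -0.004, 1.538, 0.003, 1.067, -0.071], TCP at [0.274, -0.589, 0.303] pointing down, gripper open.
Joint ranges: [-2.7, 2.7], [-0.37, 2.16], [-1.27, 1.26], [0.24, 2.4], [-1.31, 4.45], [0.19, 1.91], [-2.76, 2.76]. Speed limits (rad/s): [2.39, 2.39, 3.14, 3.14, 3.14, 3.14, 3.14].

### API

Orientations are given as a rotation vector (axis times angle).
In Python, from bench import * gives the robot as it stands.
- The arm moves only by the tool jog_arm, never from a script. Its argument "deltas" is one flat list of numbers, 7 for each row, row after row: the shift along the world's x, y, z in cm, then the turn, a rotation vector about the world's x, y, z in degrees, then the opening, from 0 (shut) to 1 (fully open). A call has 1 to 10 rows; each row is the pose to reach, as a shift and turn from the pose commanded when the call began; what a row does not reach only later rows make up. A row lasts 1/10 s, in which the tool goes at most 50 mm and 8.59 degrees, less where a joint would pass 70% of its speed; a pose out of reach is approached as far as the arm can. A call with a gripper value outside its range is refused whole. The fingers move at their own pace and stop on an object; the grip force is fixed at half the most. Time passes only in rows, so rows that repeat a pose let the fingers close. It gives the time, the measured TCP pose, the force, the opening and the grip force at its end, in the units of the state.
- observe(): the state, without advancing time (a new reading comes with each control period).
- grab_frame(name): name is "side" or "top"; returns a dict with "color" (384x512x3 uint8, blue, green, red), "mtx" (3x3 intrinsics, pixels), "rvec" (rotation vector, rad) and "tvec" (3), from world to camera coordinates, as OpenCV has them. Camera axes: x right, y down, z forward; pixel columns grow to the right and rows downward; lengths in m; the calibration is good to about 2 mm. A picture is of the moment at which its call begins. There is no depth.
- sign_off(): hands the job in; it is judged then, once.
Trained networks look in a picture, given as the dict that the camera call returned (one of the last four; its "shot" number tells which), for a name from the list of things; names that differ only in an ending like _2 or _b are one class to them, and where a whole thing is asked for, a point or a joint stands for the part that bears it (a point fixed in the world has none). Each returns a list of dicts, best first, with "score" (0 to 1); they miss things now and then, are a little off and sometimes report something else, mostly with a low value. They report only what shows in the picture. A call takes as long as a camera call. They do not tell look-alikes from the thing itself.
- recognise(picture, label): "extent" ([left, top, right, bottom] in pixels, round what is visible of it).
- outline_of(picture, label): "pixels" (384x512 bool, what is visible of it) and "extent" ([left, top, right, bottom] in pixels, round what is visible of it).
- place_of(picture, label): "point" ([column, row] in pixels: a listed point, or the origin of a listed thing).
The state is a dict: "clock": time; "qpos": joint angles; "joint_velocities": joint speeds; "tau": joint torques, N m; "eef_pos": TCP position; "eef_rot": TCP orientation; "wrist_force": force on the tool from outside, world axes, zero at the start; "wrist_torque": the same for the moment, N m; "width": finger opening in m; "gripper_force": force on a finger pad.
Only numpy, scipy, OpenCV 4.12 (cv2) and the standard library are available. Lean on these libraries where they do the work, as an engineer would, in place of code of your own. Each camera call takes 0.05 s, during which the arm holds its last target. There are 200 camera calls.

## Working session

There is one attempt and no reset: what is moved stays moved. The work goes in short steps, Python scripts to look and compute and a tool call to move; the robot and the scene stay as the last step left them, time stands still between calls to the robot, and variables do not carry over. Pictures are saved under pics/ and viewed, at most 10 in all, crops included, and the job is handed in when it is done.

Besides the shell and the picture viewer there is one more tool, called after "Call:" by a JSON object that holds its "name" and its "arguments", one argument or row to a line. jog_arm: Moves the arm, as the interface text tells. Its arguments: {"type":"object","properties":{"deltas":{"type":"array","items":{"type":"number"}}},"required":["deltas"]}

```bash
mkdir -p pics; cat > h.py <<'E'
from bench import *
import numpy as np, cv2
def ray(f,p):
    R=cv2.Rodrigues(np.array(f["rvec"],float))[0]; t=np.array(f["tvec"],float).ravel()
    d=R.T@np.linalg.inv(np.array(f["mtx"]))@np.array([p[0],p[1],1.]); return -R.T@t,d
def at_z(f,p,z):
    c,d=ray(f,p); return c+d*(z-c[2])/d[2]
def proj(f,P):
    return cv2.projectPoints(np.array(P,float).reshape(-1,3),np.array(f["rvec"],float),np.array(f["tvec"],float),np.array(f["mtx"],float),None)[0].reshape(-1,2)
E
python3 - <<'E'
from h import *
s=observe(); print(s)
F={n:grab_frame(n) for n in("side","top")}
for n,f in F.items():
    cv2.imwrite(f"pics/{n}0.png",f["color"])
    print(n,ray(f,(256,192)))
    for l,z in(("cap_top",.13),("knob_grip",.117),("shelf",.06),("bubble",.09),("knob_bar",.092)):
        for r in place_of(f,l)[:4]: print(l,r["point"],round(r["score"],2),at_z(f,r["point"],z).round(4))
E
```

```text
{'clock': 0.0, 'qpos': array([ 1.06881086,  0.53716323, -0.00442828,  1.53881824,  0.00262109,
        1.06732751, -0.07119373]), 'joint_velocities': array([ 0.00149091,  0.00145447,  0.00105014,  0.00179259,  0.00067443,
        0.00144005, -0.00167348]), 'tau': array([-5.59938962e-04, -5.70986080e+01,  9.89998654e-01, -2.51607138e+01,
       -5.64532424e-02,  1.78507139e-02,  1.22911129e-04]), 'eef_pos': array([ 0.27415574, -0.58881427,  0.3018624 ]), 'eef_rot': array([-3.06569001e+00, -6.78895390e-01,  8.07440675e-04]), 'wrist_force': array([ 0.56472259, -0.12305596,  0.4895962 ]), 'wrist_torque': array([-1.74898189e-02,  3.75884976e-03,  7.49691874e-05]), 'gripper_force': 0.0, 'width': 0.08798383525925708}
side (array([ 0.48162735, -0.62152789,  0.48730384]), array([ 0.15779906,  0.83034433, -0.53494421]))
cap_top [149.8, 133.7] 0.68 [0.363  0.2504 0.13  ]
cap_top [201.8, 144.8] 0.5 [0.4933 0.1637 0.13  ]
cap_top [247.6, 132.0] 0.39 [0.6166 0.229  0.13  ]
knob_grip [215.0, 173.0] 0.58 [0.5159 0.0418 0.117 ]
knob_grip [161.5, 268.7] 0.46 [ 0.4173 -0.2341  0.117 ]
shelf [245.1, 243.4] 0.67 [ 0.5566 -0.1312  0.06  ]Traceback (most recent call last):
  File "<stdin>", line 8, in <module>
ValueError: it knows: cap_top, clothes_peg, key_bowl, key_cap, knob_bar, knob_grip, lock_key, pet_tag, ring_dish, shelf
```

View pics/side0.png

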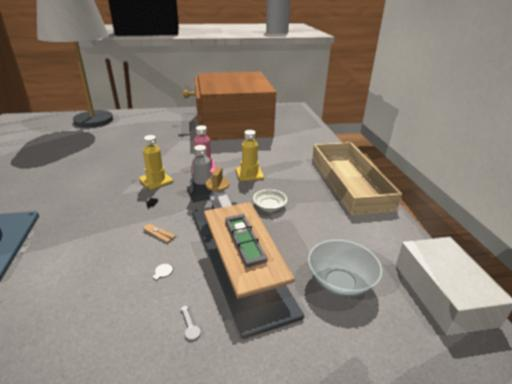

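The side view shows the real (grey) can with its cap at about (200,150), a pink one behind it at (202,131), and yellow ones at (152,140) and (250,135). The knob is at (216,178) and the shelf at (245,245).

```bash
python3 - <<'E'
from h import *
F={n:grab_frame(n) for n in("side","top")}
for n,f in F.items():
    cv2.imwrite(f"pics/{n}0.png",cv2.resize(f["color"],(768,576),interpolation=cv2.INTER_CUBIC))
    print(n,ray(f,(256,192)))
    for l,z in(("cap_top",.13),("knob_grip",.117),("shelf",.06),("knob_bar",.092)):
        for r in place_of(f,l)[:5]: print(l,r["point"],round(r["score"],2),at_z(f,r["point"],z).round(4))
E
```

```text
side (array([ 0.48162735, -0.62152789,  0.48730384]), array([ 0.15779906,  0.83034433, -0.53494421]))
cap_top [250.7, 133.5] 0.63 [0.6231 0.2179 0.13  ]
cap_top [201.1, 147.0] 0.58 [0.4911 0.1513 0.13  ]
cap_top [202.9, 125.0] 0.58 [0.5018 0.2941 0.13  ]
cap_top [152.7, 136.4] 0.44 [0.3717 0.2315 0.13  ]
knob_grip [214.4, 176.5] 0.55 [0.5135 0.0267 0.117 ]
knob_bar [219.7, 183.5] 0.56 [0.525  0.0378 0.092 ]
top (array([ 0.35194868, -0.01077756,  1.09144384]), array([ 0.20942768, -0.02751365, -0.97759309]))
cap_top [161.1, 229.3] 0.75 [0.4931 0.1629 0.13  ]
cap_top [126.4, 168.4] 0.75 [0.6281 0.2324 0.13  ]
cap_top [103.6, 231.5] 0.74 [0.4968 0.2813 0.13  ]
cap_top [130.5, 294.1] 0.5 [0.3668 0.228  0.13  ]
knob_grip [226.2, 217.8] 0.62 [0.5098 0.0282 0.117 ]
shelf [302.0, 195.3] 0.87 [ 0.5582 -0.1421  0.06  ]
knob_bar [224.8, 215.0] 0.74 [0.5202 0.0318 0.092 ]
```

View pics/top0.png

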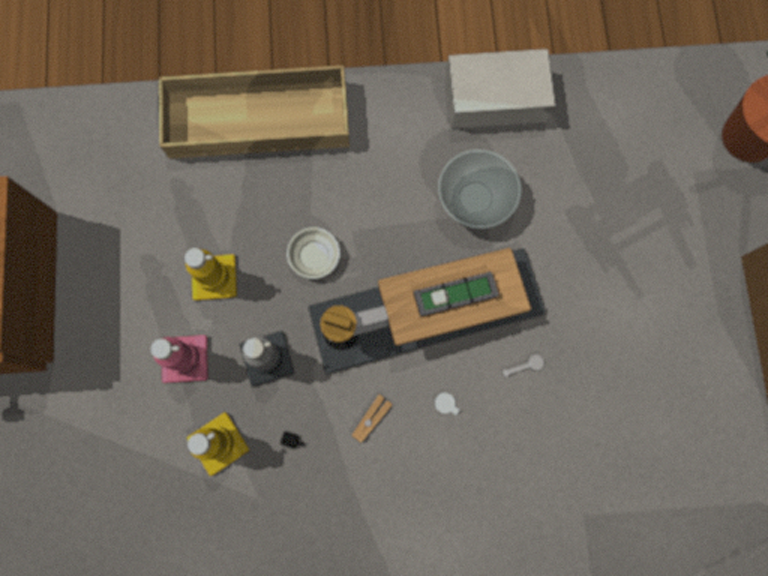

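The top view shows the grey can's cap at about (257,347) in the enlarged picture, the pink one at (161,348), and the knob at (338,324). I'll take one close crop for the cap and the bar angle.

```bash
python3 - <<'E'
from h import *
f=grab_frame("top")
I=f["color"][195:260,145:265]
I=cv2.resize(I,None,fx=6,fy=6,interpolation=cv2.INTER_CUBIC); 
for l in("cap_top","knob_grip"):
    for r in place_of(f,l):
        p=r["point"]; cv2.circle(I,(int((p[0]-145+.5)*6),int((p[1]-195+.5)*6)),3,(0,0,255),1); print(l,p,r["score"])
cv2.imwrite("pics/c1.png",I)
for P in([.493,.161,.13],[.513,.028,.117],[.513,.028,.128]): print(proj(f,P), (proj(f,P)-[145,195]+.5)*6)
E
```

```text
cap_top [103.8, 232.6] 0.63
cap_top [126.9, 172.8] 0.62
cap_top [131.5, 296.0] 0.56
cap_top [165.2, 230.8] 0.43
knob_grip [227.6, 218.0] 0.81
[[162.02130332 229.30833985]] [[105.12781991 208.8500391 ]]
[[226.18851069 216.31136307]] [[490.13106413 130.86817842]]
[[225.92622695 215.46251836]] [[488.55736168 125.77511015]]
```

View pics/c1.png

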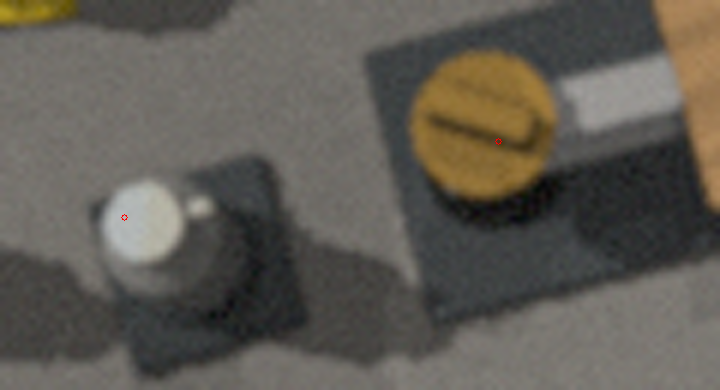

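```bash
python3 - <<'E'
from h import *
f=grab_frame("top")
c=lambda u,v:(u/6-.5+145,v/6-.5+195)
print("cap",at_z(f,c(144,220),.13)); print("cap w",at_z(f,c(104,220),.13),at_z(f,c(184,220),.13))
print("flange",at_z(f,c(484,124),.098), at_z(f,c(411,124),.098),at_z(f,c(556,124),.098))
a=at_z(f,c(430,118),.1);b=at_z(f,c(525,148),.1);print("bar edge",a,b,np.degrees(np.arctan2(*(b-a)[[1,0]])))
a=at_z(f,c(455,80),.128);b=at_z(f,c(540,110),.128);print("bar edge",a,b,np.degrees(np.arctan2(*(b-a)[[1,0]])))
I=cv2.resize(f["color"][195:260,145:265],None,fx=6,fy=6,interpolation=cv2.INTER_CUBIC)
def poly(P):
    q=((proj(f,P)-[145,195]+.5)*6).astype(int); cv2.polylines(I,[q],True,(255,0,0),1)
t=np.linspace(0,6.28,40)
C=at_z(f,c(484,124),.098)[:2]
poly(np.c_[C[0]+.026*np.cos(t),C[1]+.026*np.sin(t),0*t+.098])
ang=np.radians(72.)
for z in(.098,.128):
    u=np.array([np.cos(ang),np.sin(ang)]);v=np.array([-u[1],u[0]])
    poly([np.r_[C+.02*i*u+.007*j*v,z] for i,j in((1,1),(1,-1),(-1,-1),(-1,1))])
D=at_z(f,c(144,220),.13)[:2]
poly(np.c_[D[0]+.014*np.cos(t),D[1]+.014*np.sin(t),0*t+.13])
cv2.imwrite("pics/c2.png",I)
E
```

```text
cap [0.48822434 0.14780335 0.13      ]
cap w [0.48917758 0.16150466 0.13      ] [0.48727122 0.13410377 0.13      ]
flange [0.51876811 0.03079232 0.098     ] [0.52058076 0.05678878 0.098     ] [0.5169807  0.00515786 0.098     ]
bar edge [0.52193173 0.04978103 0.1       ] [0.50879606 0.01667369 0.1       ] -111.64119466487993
bar edge [0.52987238 0.03867589 0.128     ] [0.51728222 0.00989179 0.128     ] -113.62455522429468
```

View pics/c2.png

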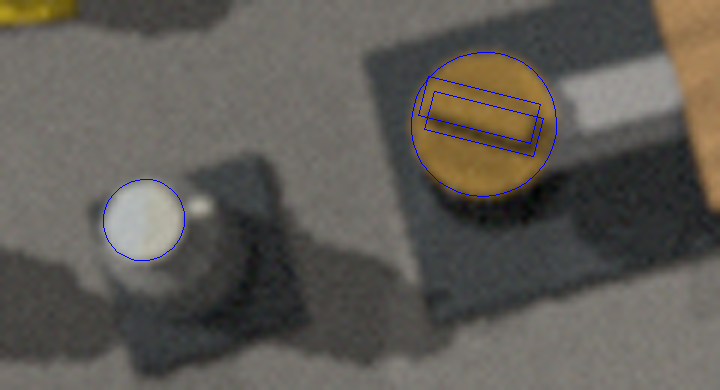

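The overlay fits: the cap is at (0.488, 0.148), the knob axis at (0.519, 0.031), and the bar lies at about 67°. The distances agree with the sizes given. Now I move above the cap with the gripper shut.

Call:
{"name": "jog_arm", "arguments": {
  "deltas": [3,2.5,0,0,0,0,0,6,6,0,0,0,0,0,9,10,0,0,0,0,0,12,14,0,0,0,0,0,15,18,0,0,0,0,0,18,22,0,0,0,0,0,20,26,0,0,0,0,0,21,30.5,0,0,0,0,0,21.4,35,0,0,0,0,0,21.4,39.5,0,0,0,0,0]
}}

```text
clock: 1.95
eef_pos: [0.4889, -0.1922, 0.3029]
eef_rot: [3.067, 0.68, 0.001]
wrist_force: [1.1, 0.1, 0.3]
width: 0.01
gripper_force: 0.0
```

Call:
{"name": "jog_arm", "arguments": {
  "deltas": [0,4.5,0,0,0,0,0,0,9,0,0,0,4,0,0,13.5,0,0,0,8,0,0,18,0,0,0,12,0,0,22,0,0,0,16,0,0,26,0,0,0,20,0,0,30,0,0,0,25,0,0,32.5,0,0,0,30,0,0,34.2,0,0,0,36,0,0,34.2,0,0,0,42,0]
}}

```text
clock: 2.95
eef_pos: [0.4882, 0.1503, 0.3029]
eef_rot: [-2.611, -1.745, -0.001]
wrist_force: [-0.6, -0.5, -0.4]
width: 0.0004
gripper_force: 0.0
```

Call:
{"name": "jog_arm", "arguments": {
  "deltas": [0,-0.1,-2,0,0,0,0,0,-0.1,-5,0,0,0,0,0,-0.1,-8,0,0,0,0,0,-0.1,-9.7,0,0,0,0,0,-0.1,-9.9,0,0,0,0,0,-0.1,-9.9,0,0,0,0]
}}

```text
clock: 3.55
eef_pos: [0.4886, 0.1464, 0.2038]
eef_rot: [2.62, 1.733, -0.001]
wrist_force: [0.2, 1.1, 1.0]
width: 0.0002
gripper_force: 0.0
```

```bash
python3 - <<'E'
from h import *
f=grab_frame("side"); print(observe()["eef_pos"],observe()["wrist_force"])
cv2.imwrite("pics/s1.png",cv2.resize(f["color"][80:220,110:290],None,fx=4,fy=4,interpolation=cv2.INTER_CUBIC))
E
```

```text
[0.48900634 0.14669731 0.20445157] [-0.27318764 -0.02907148 -0.11557968]
```

View pics/s1.png

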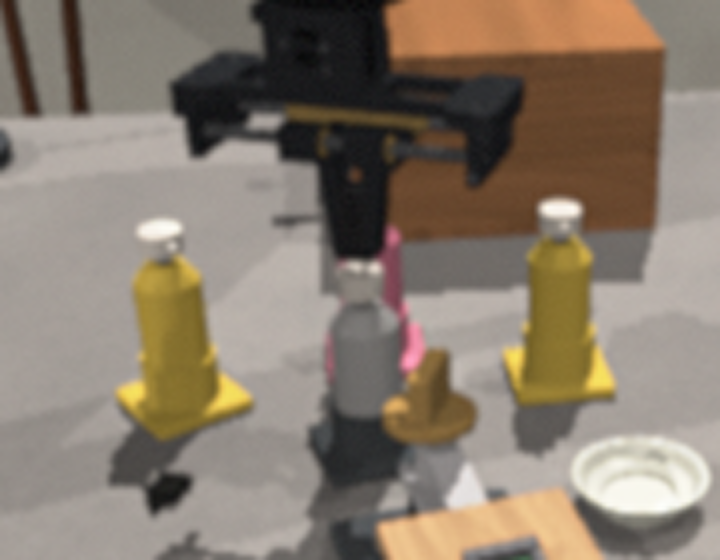

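The fingertips at (362,255) stand right above the grey can's cap at (360,275). Press.

Call:
{"name": "jog_arm", "arguments": {
  "deltas": [0,0,-0.6,0,0,0,0,0,0,-0.9,0,0,0,0,0,0,-1.1,0,0,0,0,0,0,-1.3,0,0,0,0,0,0,-1.4,0,0,0,0,0,0,-1.4,0,0,0,0]
}}

```text
clock: 4.2
eef_pos: [0.4887, 0.1468, 0.1901]
eef_rot: [2.62, 1.733, 0.001]
wrist_force: [-0.5, -2.0, 5.1]
width: 0.0
gripper_force: 2.8
```

Call:
{"name": "jog_arm", "arguments": {
  "deltas": [0,0,-0.1,0,0,0,0,0,0,-0.2,0,0,0,0,0,0,-0.3,0,0,0,0,0,0,-0.3,0,0,0,0]
}}

```text
clock: 4.6
eef_pos: [0.4888, 0.1469, 0.1891]
eef_rot: [2.619, 1.732, 0.001]
wrist_force: [-7.6, -4.3, 28.5]
width: 0.0003
gripper_force: 14.4
```

The cap is on its stop (28 N). I release it and move above the knob with the fingers opening to about 40 mm.

Call:
{"name": "jog_arm", "arguments": {
  "deltas": [0,0,0.6,0,0,0,0,0,0,2,0,0,0,0,0,0,5,0,0,0,0,0,0,8,0,0,0,0,1,-4,8,0,0,0,0.45,2,-8,8,0,0,0,0.45,3,-11.6,8,0,0,0,0.45,3,-11.6,8,0,0,0,0.45,3,-11.6,8,0,0,0,0.45,3,-11.6,8,0,0,0,0.45]
}}

```text
clock: 5.6
eef_pos: [0.518, 0.0323, 0.2669]
eef_rot: [-2.618, -1.735, -0.001]
wrist_force: [0.3, -0.6, 0.0]
width: 0.0397
gripper_force: 0.0
```

```bash
python3 - <<'E'
from h import *
f=grab_frame("side"); print(observe()["eef_pos"],observe()["width"])
a=f["color"][100:290,130:290]
cv2.imwrite("pics/s2.png",cv2.resize(a,None,fx=3.1,fy=3.1,interpolation=cv2.INTER_CUBIC))
for r in place_of(f,"knob_grip"): print(r, at_z(f,r["point"],.117))
for r in place_of(f,"cap_top"): print(r, at_z(f,r["point"],.13))
e=observe()["eef_pos"]; print(proj(f,[[e[0],e[1],.128],[e[0],e[1],.117]]))
E
```

```text
[0.51801171 0.0324719  0.26684309] 0.0397173204544513
{'point': [218.2, 173.3], 'score': 0.56} [0.52270234 0.03953749 0.117     ]
{'point': [148.9, 137.3], 'score': 0.58} [0.36267194 0.22688965 0.13      ]
{'point': [249.9, 132.4], 'score': 0.53} [0.62218328 0.22549029 0.13      ]
[[216.13129792 170.60324895]
 [216.32776645 175.08486584]]
```

View pics/s2.png

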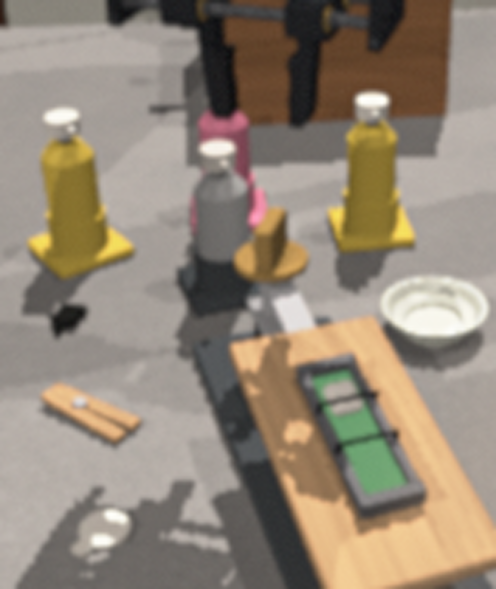

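The bar knob at (271,238) in the crop lies within about 2 mm of the point under the gripper, and the bubble is off towards the knob at (340,395). Descend and close.

Call:
{"name": "jog_arm", "arguments": {
  "deltas": [0.1,-0.1,-3,0,0,0,0.45,0.1,-0.1,-6,0,0,0,0.45,0.1,-0.1,-8.5,0,0,0,0.45,0.1,-0.1,-10,0,0,0,0.45,0.1,-0.1,-10.2,0,0,0,0.45,0.1,-0.1,-10.2,0,0,0,0,0.1,-0.1,-10.2,0,0,0,0,0.1,-0.1,-10.2,0,0,0,0,0.1,-0.1,-10.2,0,0,0,0,0.1,-0.1,-10.2,0,0,0,0]
}}

```text
clock: 6.75
eef_pos: [0.5192, 0.0303, 0.1653]
eef_rot: [-2.619, -1.734, -0.0]
wrist_force: [-2.8, 2.2, 4.0]
width: 0.0136
gripper_force: 30.0
```

Call:
{"name": "jog_arm", "arguments": {
  "deltas": [0,0.05,-0.2,-0.5,-0.1,0,0,0,0.1,-0.4,-1,-0.2,0,0,0,0.15,-0.6,-1.5,-0.4,0,0,0,0.15,-0.7,-1.7,-0.4,0,0,0,0.15,-0.7,-1.7,-0.4,0,0]
}}

```text
clock: 7.25
eef_pos: [0.5187, 0.0334, 0.1594]
eef_rot: [2.596, 1.72, -0.017]
wrist_force: [-10.6, 5.2, 23.9]
width: 0.0136
gripper_force: 30.0
```

The force has risen to 24 N, so the knob is on its stop. Check the bubble.

```bash
python3 - <<'E'
from h import *
f=grab_frame("side"); g=grab_frame("top")
a=cv2.resize(f["color"][205:270,215:275],(360,390),interpolation=cv2.INTER_CUBIC)
b=cv2.resize(g["color"][155:235,230:350],(600,400),interpolation=cv2.INTER_CUBIC)[:390,:430]
cv2.imwrite("pics/b1.png",np.hstack([a,b]));
E
```

```text
(no output)
```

View pics/b1.png

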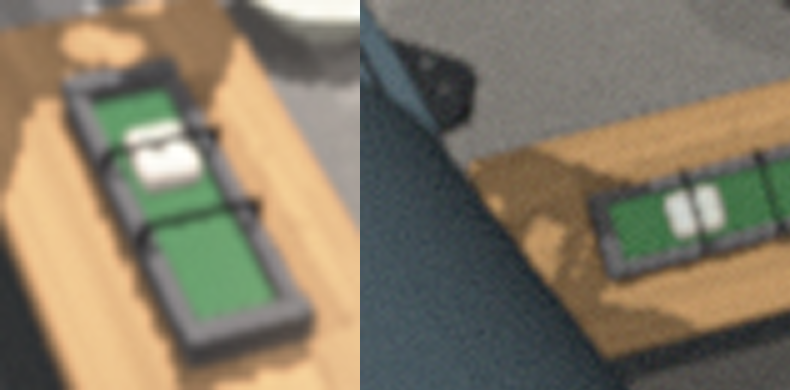

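Both views show the bubble about on the knob-side line: (695,210) in the top crop, with the lines at x≈697 and 770. It is about 17 mm off centre, so about 1.15 rad clockwise is needed. I turn 48° first.

Call:
{"name": "jog_arm", "arguments": {
  "deltas": [0,0,0,0,-0.2,-5,0,0,0,0,0.1,-0.4,-12,0,0,0,0,0.1,-0.6,-19,0,0,0,0,0.2,-0.8,-26,0,0,0,0,0.2,-1,-33,0,0,0,0,0.3,-1.2,-40,0,0,0,0,0.3,-1.4,-45,0,0,0,0,0.3,-1.4,-48,0,0,0,0,0.3,-1.4,-48,0,0,0,0,0.3,-1.4,-48,0]
}}

```text
clock: 8.35
eef_pos: [0.5182, 0.0339, 0.1594]
eef_rot: [3.07, 0.516, -0.0]
wrist_force: [-12.7, 6.6, 24.0]
width: 0.0133
gripper_force: 30.0
```

Call:
{"name": "jog_arm", "arguments": {
  "deltas": [0,0,0,0,0,0,0,0,0,0,0,0,0,0,0,0,0,0,0,0,0,0,0,0,0,0,0,0,0,0,0,0,0,0,0]
}}

```text
clock: 8.85
eef_pos: [0.5183, 0.0339, 0.1594]
eef_rot: [3.07, 0.516, -0.0]
wrist_force: [-12.1, 7.8, 24.5]
width: 0.0139
gripper_force: 30.0
```

```bash
cat > bub.py <<'E'
from h import *
s=observe(); print(s["qpos"].round(2),s["eef_pos"].round(4),s["wrist_force"].round(1),s["clock"])
f=grab_frame("side"); g=grab_frame("top")
h=cv2.cvtColor(g["color"],cv2.COLOR_BGR2HSV)
# pale pixels / green window per picture, measured on the plane z~.086, along the shelf axis
ax=np.array([-.22,.975])
for n,F in(("side",f),("top",g)):
    C=F["color"].astype(int); hs=cv2.cvtColor(F["color"],cv2.COLOR_BGR2HSV)
    grn=((hs[...,0]>40)&(hs[...,0]<85)&(hs[...,1]>90)).astype(np.uint8)
    k,L,st,ce=cv2.connectedComponentsWithStats(cv2.dilate(grn,np.ones((5,5))))
    P=proj(F,[.56,-.135,.086])[0]
    v,u=np.mgrid[:384,:512]; near=np.hypot(u-P[0],v-P[1])<45
    G=near&(grn>0); B=near&(C.min(2)>130)&(hs[...,1]<50)
    hull=cv2.convexHull(np.argwhere(G)[:,::-1].astype(np.int32)); m=np.zeros((384,512),np.uint8); cv2.fillConvexPoly(m,hull,1)
    B&=m>0
    t=lambda M:np.array([at_z(F,p[::-1],.086)[:2]@ax for p in np.argwhere(M)])
    w=t(m>0);b=t(B); print(n,"window",w.min().round(4),w.max().round(4),"n",len(b),"bubble-mid mm",1e3*(b.mean()-w.mean()).round(4),"len",1e3*np.ptp(b))
import sys
a=cv2.resize(f["color"][205:270,215:275],(360,390),interpolation=cv2.INTER_CUBIC)
b=cv2.resize(g["color"][155:235,230:350],(600,400),interpolation=cv2.INTER_CUBIC)[:390,170:600]
cv2.imwrite(sys.argv[1],np.hstack([a,b]))
E
python3 bub.py pics/b2.png
```

```text
[-0.08  0.53 -0.1   1.98  0.14  0.64 -1.52] [0.5183 0.0339 0.1594] [-12.1   7.8  24.5] 8.85
side window -0.3052 -0.2145 n 104 bubble-mid mm 3.2 len 26.96672149141932
top window -0.3089 -0.2073 n 88 bubble-mid mm 0.8 len 22.288775247292946
```

View pics/b2.png

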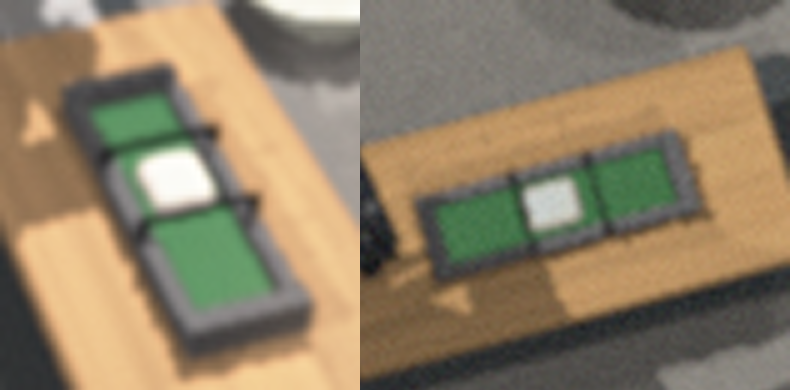

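In the top crop the bubble centre is at (552,204) and the line midpoint at about (561,201), so it is still about 4 mm off towards the knob. I turn 16° more.

Call:
{"name": "jog_arm", "arguments": {
  "deltas": [0,0,0,0,-0.1,-5,0,0,0,0,0.1,-0.3,-10,0,0,0,0,0.1,-0.5,-14,0,0,0,0,0.1,-0.5,-16,0,0,0,0,0.1,-0.5,-16,0,0,0,0,0.1,-0.5,-16,0,0,0,0,0.1,-0.5,-16,0,0,0,0,0.1,-0.5,-16,0,0,0,0,0.1,-0.5,-16,0,0,0,0,0.1,-0.5,-16,0]
}}

```text
clock: 9.95
eef_pos: [0.5182, 0.0341, 0.1594]
eef_rot: [3.113, 0.083, 0.006]
wrist_force: [-12.1, 7.6, 24.6]
width: 0.0138
gripper_force: 30.0
```

```bash
cat >> bub.py <<'E'
# profile along the level in the top view, averaged over strips parallel to the lines
M=np.float32; c0=np.array([.5585,-.140]); pr=np.array([.975,.22])
S=np.arange(-65,66,1)*1e-3; W=np.arange(-8,9,2)*1e-3
gray=cv2.cvtColor(g["color"],cv2.COLOR_BGR2GRAY)
X=np.array([[proj(g,[*(c0+s*ax+w*pr),.088])[0] for s in S] for w in W]).astype(M)
p=cv2.remap(gray,X[...,0],X[...,1],cv2.INTER_CUBIC).mean(0); r=cv2.remap(g["color"][...,2],X[...,0],X[...,1],cv2.INTER_CUBIC).mean(0)
print([(int(1e3*s),int(a),int(b)) for s,a,b in zip(S.round(4),p,r) if -35<1e3*s<50])
I=cv2.resize(g["color"][150:215,265:345],None,fx=9,fy=9,interpolation=cv2.INTER_CUBIC); cv2.imwrite(sys.argv[1],I)
E
python3 bub.py pics/b3.png
```

```text
[-0.14  0.53 -0.03  1.98  0.07  0.63 -1.75] [0.5182 0.0341 0.1594] [-12.1   7.6  24.6] 9.95
side window -0.3036 -0.2151 n 93 bubble-mid mm 0.0 len 22.882873918462554
top window -0.3096 -0.2078 n 94 bubble-mid mm -2.8 len 23.700392503829992
[(-34, 96, 73), (-33, 97, 73), (-32, 97, 73), (-31, 97, 73), (-30, 97, 74), (-29, 96, 74), (-28, 96, 73), (-27, 96, 72), (-26, 96, 73), (-25, 97, 73), (-24, 98, 74), (-23, 99, 75), (-22, 98, 75), (-21, 95, 72), (-20, 89, 67), (-19, 81, 61), (-18, 73, 56), (-17, 70, 55), (-16, 75, 60), (-15, 89, 75), (-14, 106, 95), (-13, 123, 117), (-12, 140, 136), (-11, 154, 152), (-10, 165, 163), (-9, 170, 168), (-8, 172, 170), (-7, 172, 169), (-6, 171, 168), (-5, 170, 166), (-4, 169, 166), (-3, 169, 166), (-2, 169, 166), (-1, 170, 167), (0, 172, 168), (1, 173, 169), (2, 172, 170), (3, 172, 169), (4, 173, 169), (5, 172, 168), (6, 171, 168), (7, 170, 166), (8, 165, 161), (9, 157, 153), (10, 144, 138), (11, 127, 118), (12, 111, 96), (13, 97, 77), (14, 86, 63), (15, 79, 57), (16, 75, 55), (17, 73, 55), (18, 76, 57), (19, 83, 62), (20, 91, 67), (21, 95, 70), (22, 97, 72), (23, 97, 72), (24, 97, 71), (25, 97, 72), (26, 98, 73), (27, 99, 74), (28, 97, 72), (29, 96, 72), (30, 96, 71), (31, 97, 72), (32, 97, 71), (33, 97, 70), (34, 96, 70), (35, 96, 70), (36, 96, 72), (37, 98, 73), (38, 98, 73), (39, 97, 72), (40, 98, 72), (41, 98, 72), (42, 99, 72), (43, 98, 72), (44, 97, 72), (45, 97, 71), (46, 96, 69), (47, 95, 68), (48, 95, 68), (49, 96, 69)]
```

View pics/b3.png

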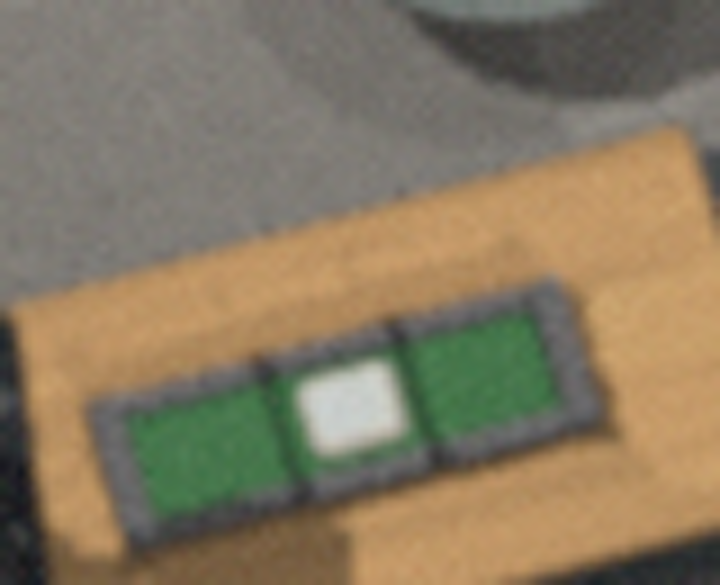

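The bubble runs from −13 to +11 mm and the lines stand at ±17, so it is about 1 mm past centre, away from the knob. I turn back slightly.

Call:
{"name": "jog_arm", "arguments": {
  "deltas": [0,0,0,0,0.1,3,0,0,0,0,0,0.2,5,0,0,0,0,0,0.2,5,0,0,0,0,0,0.2,5,0,0,0,0,0,0.2,5,0,0,0,0,0,0.2,5,0,0,0,0,0,0.2,5,0,0,0,0,0,0.2,5,0,0,0,0,0,0.2,5,0,0,0,0,0,0.2,5,0]
}}

```text
clock: 11.05
eef_pos: [0.5183, 0.034, 0.1594]
eef_rot: [3.107, 0.22, 0.003]
wrist_force: [-12.3, 8.1, 24.4]
width: 0.0138
gripper_force: 30.0
```

```bash
python3 bub.py pics/b4.png | tr ')' '\n' | grep -E 'side|top|2\.|\((-1[0-9]|-2[0-2]|[89]|1[0-9]|2[0-2]),'
```

```text
[-0.12  0.53 -0.05  1.98  0.09  0.63 -1.67] [0.5183 0.034  0.1594] [-12.3   8.1  24.4] 11.05
side window -0.3036 -0.2151 n 98 bubble-mid mm 2.7 len 24.93741947292291
top window -0.3089 -0.2073 n 91 bubble-mid mm -1.6 len 23.676499795204307
, (-22, 96, 73
, (-21, 93, 70
, (-20, 87, 66
, (-19, 79, 61
, (-18, 72, 56
, (-17, 69, 53
, (-16, 74, 55
, (-15, 83, 64
, (-14, 93, 75
, (-13, 104, 90
, (-12, 117, 108
, (-11, 132, 128
, (-10, 148, 147
, (8, 171, 167
, (9, 167, 163
, (10, 159, 155
, (11, 146, 141
, (12, 130, 121
, (13, 111, 98
, (14, 94, 77
, (15, 80, 63
, (16, 71, 54
, (17, 69, 51
, (18, 73, 54
, (19, 82, 61
, (20, 90, 67
, (21, 95, 71
, (22, 98, 73
```

The bubble is now within about 0.4 mm of centre, the knob is held down with 24 N, and the grip is firm. I hand the job in.

```bash
python3 -c "
from bench import *
print(sign_off())"
```

```text
the job is handed in; nothing more can be done
None
```

I pressed the grey can's cap to its stop and released it, then pushed the knob fully down and turned it until the bubble sat within about 0.5 mm of centre; the job was handed in at about 11 s with the knob still gripped and held down, and no verdict came back.

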